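# Hold a gauge glass over the light pad

## Robot

A 7-joint arm with a two-finger parallel gripper is mounted at the origin on the work surface. World frame = base frame: x ahead of the robot, y to its left, z up, the work surface at z = 0. Lengths are in m, angles in rad, forces in N, time in s.
With the tool pointing down it reaches from about 0.425 to 1.025 m from the base axis. Payload 3.6 kg.
Tool frame: the origin (TCP) lies midway between the tips of the shut fingers; the grasp point (between the pads) lies 19 mm behind it (robot.pinch_z is the distance from the TCP to the grasp point, in m); z points along the fingers, y is the line along which they close (so a half turn about z gives the same grasp; the last joint's range is limited). The gripper opens to 85 mm and grips with 20 to 120 N. Pads are 22 mm wide; open, the fingers measure 114 mm over their backs; the gripper's body (76 mm by 85 mm) begins 54 mm behind the grasp point. The pads swing forward as they close: fully open they stand 13 mm farther back than shut.
Start: joints at [1.083, 0.591, 0.048, 1.609, -0.033, 0.943, -0.034], TCP at [0.279, -0.669, 0.231] pointing down, gripper open.
Joint ranges: [-2.69, 2.69], [-0.47, 2.24], [-1.27, 1.36], [0.19, 2.51], [-1.53, 4.68], [0.08, 2.07], [-3.09, 3.09]. Speed limits (rad/s): [2.57, 2.57, 3.14, 3.14, 3.14, 3.14, 3.14].

## Interface

Orientations are given as a unit quaternion [x, y, z, w].
In Python, from station import robot, eyes gives the robot as it stands.
- The arm moves only by the tool arm_command, never from a script. Its argument "motion" is a list of rows, each a list of 3 entries, a list of its own where there are three numbers: the gripper command: -1 is shut, 1 is fully open, values between are in proportion, then the shift along the tool's x, y, z each as a share of 0.03 m, from -1 to 1, then the turn about the tool's z as a share of 6 degrees, from -1 to 1. A call has 1 to 8 rows; each row shifts and turns the commanded pose from where the row before left it, along the tool's axes as they then stand; what a row does not reach is not made up. A row lasts 1/10 s, in which the tool goes at most 50 mm and 8.59 degrees, less where a joint would pass 70% of its speed; a pose out of reach is approached as far as the arm can. A call with a number of a shift or a turn outside -1 to 1 is refused whole. A call with a gripper value outside its range is refused whole. The fingers move at their own pace and stop on an object; the grip force is fixed at half the most. Time passes only in rows, so rows that do not move let the fingers close. It gives the time, the measured TCP pose, the force, the opening and the grip force at its end, in the units of the state.
- robot.sense(): the state, without advancing time (a new reading comes with each control period).
- eyes.snapshot(name): name is "scene" or "side" or "wrist"; returns the picture (400x640x3 uint8, red, green, blue); there is no depth.
- eyes.get_calibration(name): a dict with "intrinsics" (3x3 intrinsics, pixels), "R" (3x3) and "t" (3): a world point X has camera coordinates R X + t; the wrist camera has in their place "tool_from_camera" (4x4, takes a point from camera to tool coordinates, whose origin is the TCP and whose axes are the flange's). Camera axes: x right, y down, z forward; pixel columns grow to the right and rows downward; lengths in m; the calibration is good to about 2 mm. A picture is of the moment at which its call begins: read the wrist's pose just before it. get_calibration takes no time and is no camera call.
- robot.hand_in(): hands the job in; it is judged then, once.
The state is a dict: "clock": time; "joint_pos": joint angles; "qd": joint speeds; "joint_efforts": joint torques, N m; "ee_pos": TCP position; "tcp_rot": TCP orientation; "contact_force": force on the tool from outside, world axes, zero at the start; "moment": the same for the moment, N m; "width": opening from 0.0 (shut) to 1.0 (fully open); "finger_force": force on a finger pad.
Only numpy, scipy, OpenCV 4.12 (cv2) and the standard library are available. Lean on these libraries where they do the work, as an engineer would, in place of code of your own. Each camera call takes 0.05 s, during which the arm holds its last target. There are 200 camera calls.

## Task

Draw the brittle glass gauge tube out of the leaning bench rack, gripping it lightly (a pinch of about 20 to 30 N is plenty) and without levering it against the wood, then turn it level and hold it in the air over the middle of the light pad, in line with the pad's long side and about 10 cm above it, so it can be checked for cracks. Finish holding it there, still and in the gripper, with nothing else bearing it; leave the other tools where they are.

Things in the scene. Friction and masses are not known exactly. Their poses are not given: they have to be found in the camera images.
- tube_center (a point): Centre of the green glass gauge tube, 200 mm long, 16 mm across, about 80 g, a 24 mm brass sleeve at each end, a red ring near its upper end. z: along the tube to its upper end. It starts in one of the rack's 3 holes (varies), leaning about 43 deg from upright to the rack's -x (roughly to the robot), its lowest 50 mm in the hole; this point is 50 mm out of the mouth.
- tube_foot (a point): Centre of the tube's lower end face, 100 mm from its centre; axes as the tube's. The glass breaks if a finger presses it with more than 60 N, or if it is pressed against the rack with more than 40 N.
- rack: Fixed pale wooden rack, base 120 x 250 mm; origin: centre of its underside; z up, y along its 3 holes. A block 60 mm deep, 50 mm thick leans 35 deg to -x; holes 22 mm wide, 50 mm deep, at y = -75, 0, 75 mm, mouths 35 mm to the -x side of the origin, 79 mm above the bench (block's top edge 93 mm). Place, yaw and half of the bench vary.
- pad_top (a point): Centre of the top face of the fixed light pad, a flat black slab 250 x 170 x 12 mm with a glowing white face, lying on the bench; x along its long side, z up. Position, yaw and which half of the bench it is on vary.
- chisel_mid (a point): Middle of a dark steel chisel, 16 mm shank, 154 mm long, standing in another hole of the rack, its head 104 mm out of the hole. z runs along it, upwards. Leave it alone.
- file_mid (a point): Middle of a file with a wooden handle up to 26 mm thick, 158 mm long, standing in another hole of the rack, 108 mm of it out of the hole. z runs along it, upwards. Leave it alone.
- oilcan: Green oil can 68 mm in diameter, 154 mm high with its bent brass spout, standing on the bench; origin: centre of its underside. Leave it alone.
- hammer: Hammer 260 mm long lying on the bench at its far side; origin: centre of its underside, x along the handle towards the head. Leave it alone.
There are look-alikes about, which are no part of the job. Of the things that look like the part that bears tube_center, the smallest one is meant.

How it is judged:
By the outcome, as a careful person would: the job done as asked, in the order asked, and still so for the second after the job is handed in, while the arm keeps its last pose, push and grip.
It also fails if it takes over 40 s, if anything falls off the work surface, if the arm or the gripper's body presses on something with over 40 N, if the wrist force passes 120 N, or if a joint passes its speed limit or range.

## Working session

There is one attempt and no reset: what is moved stays moved. The work goes in short steps, Python scripts to look and compute and a tool call to move; the robot and the scene stay as the last step left them, time stands still between calls to the robot, and variables do not carry over. Pictures are saved under pics/ and viewed, at most 11 in all, crops included, and the job is handed in when it is done.

Besides the shell and the picture viewer there is one more tool, called after "Request:" as a command line: name --argument value ..., lists and objects as JSON in quotes. arm_command: Moves the arm, as the interface text tells. Shift numbers are shares of 0.03 m and turn numbers shares of 6 degrees, none past 1 either way. Its arguments: {"type":"object","properties":{"motion":{"type":"array"}},"required":["motion"]}

```bash
mkdir -p pics
cat > h.py <<'E'
import numpy as np,cv2
from station import robot,eyes
def snap(n,f):
    im=eyes.snapshot(n); cv2.imwrite(f'pics/{f}.png',im[:,:,::-1]); return im
def ray(n,u,v):
    c=eyes.get_calibration(n);K,R,t=[np.array(c[k]) for k in('intrinsics','R','t')]
    d=R.T@np.linalg.solve(K,[u,v,1.]);return -R.T@t,d/np.linalg.norm(d)
def onz(n,u,v,z):
    o,d=ray(n,u,v);return o+d*(z-o[2])/d[2]
def tri(a,b):
    (o,d),(p,e)=ray(*a),ray(*b)
    s=np.linalg.lstsq(np.c_[d,-e],p-o,rcond=None)[0];x,y=o+d*s[0],p+e*s[1]
    return (x+y)/2,np.linalg.norm(x-y)
E
python3 - <<'E'
from h import *
a=snap('scene','scene0');b=snap('side','side0')
s=robot.sense();print(s['ee_pos'],s['tcp_rot'],s['width'],s['finger_force'])
print(eyes.get_calibration('wrist')['tool_from_camera'])
E
```

```text
[ 0.27859217 -0.66849757  0.23024341] [ 9.80567419e-01  1.96179620e-01 -2.53504002e-04 -1.01440515e-03] 1.0015215384297136 0.0
[[-5.21002771e-04 -9.51224376e-01 -3.08499457e-01  7.86926112e-02]
 [ 9.99999746e-01 -6.45487029e-04  3.01460359e-04 -3.63356283e-04]
 [-4.85888840e-04 -3.08499221e-01  9.51224471e-01 -1.42336176e-01]
 [ 0.00000000e+00  0.00000000e+00  0.00000000e+00  1.00000000e+00]]
```

View pics/scene0.png

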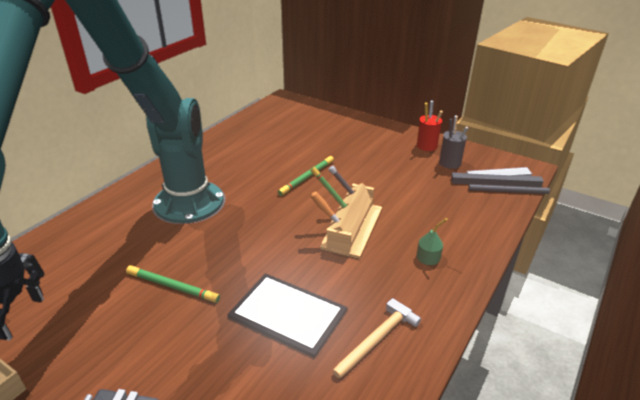

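View pics/side0.png

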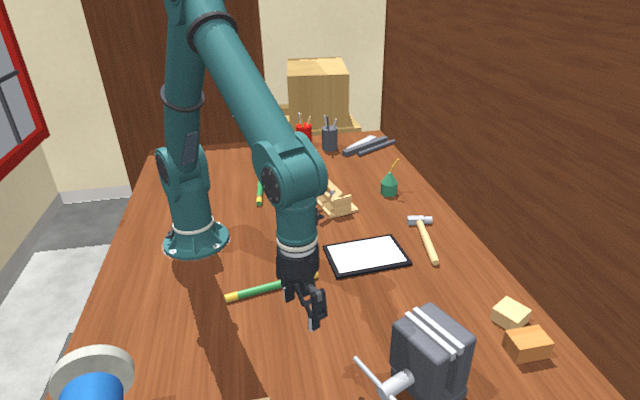

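Three green tubes with yellow ends: (170,283) lying, (307,175) lying, (330,187) standing in the rack between file (325,207) and chisel (343,180). The rack one is the shortest and the only one leaning in a hole; I confirm this with a crop and measure from the scene view.

Run:
```python
from h import *
a=cv2.imread('pics/scene0.png')
cv2.imwrite('pics/crop0.png',cv2.resize(a[140:265,260:400],None,fx=5.5,fy=4.8,interpolation=cv2.INTER_CUBIC)[:600])
for n,p,z in [('padTL',(266,276),.012),('padTR',(346,310),.012),('padBR',(316,353),.006),('padBL',(230,314),.012),
 ('rackbase near',(327,250),.01),('rackbase r',(354,255),.01),('rackbase far r',(382,208),.01),
 ('lying a',(283,190),.01),('lying b',(332,160),.01),('lying2a',(130,270),.01),('lying2b',(216,297),.01),('can',(429,260),0),('hamm',(340,372),.01),('hamhead',(404,312),.01)]:
    print(n,onz('scene',*p,z).round(3))
```

```text
padTL [ 0.429 -0.148  0.012]
padTR [ 0.669 -0.135  0.012]
padBR [ 0.675 -0.281  0.006]
padBL [ 0.437 -0.303  0.012]
rackbase near [0.509 0.033 0.01 ]
rackbase r [0.584 0.057 0.01 ]
rackbase far r [0.547 0.3   0.01 ]
lying a [0.226 0.21  0.01 ]
lying b [0.262 0.463 0.01 ]
lying2a [ 0.104 -0.331  0.01 ]
lying2b [ 0.368 -0.278  0.01 ]
can [0.765 0.165 0.   ]
hamm [ 0.749 -0.297  0.01 ]
hamhead [ 0.792 -0.06   0.01 ]
```

View pics/crop0.png

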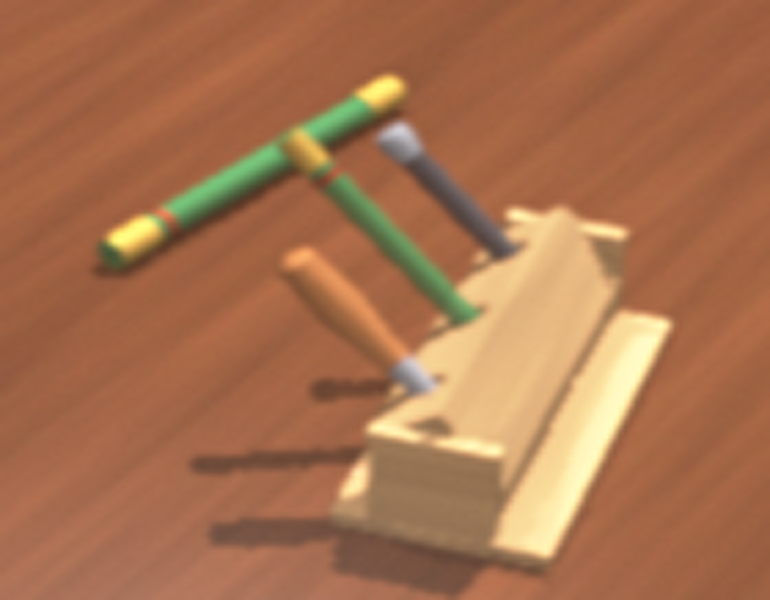

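Confirmed: the tube in the middle hole, with brass sleeve and red ring, is much shorter than the two lying ones (about 260 mm). Rack yaw is about 8.6°, base length measured 246 mm ✓, and the pad is about 240 × 155 mm ✓. I set out now.

Request:
arm_command --motion '[[0.2,[0.5,-0.5,-1],1],[0.2,[0.5,-0.5,-1],1],[0.2,[0.5,-1,-0.5],0.3],[0.2,[0.7,-1,0],0],[0.2,[0.7,-1,0],0],[0.2,[0.7,-1,0],0],[0.2,[0.7,-1,0],0],[0.2,[0.7,-1,0],0]]'

```text
clock: 0.9
ee_pos: [0.3872, -0.4326, 0.3059]
tcp_rot: [0.997, 0.077, -0.0, -0.0]
contact_force: [-0.4, 0.6, 0.3]
width: 0.605
finger_force: 0.0
```

Request:
arm_command --motion '[[0.2,[0.7,-1,0],0],[0.2,[0.7,-1,0],0],[0.2,[0.7,-1,0],0],[0.2,[0.7,-1,0],0],[0.2,[0.7,-1,0],0],[0.2,[0.7,-1,0],0],[0.2,[0.3,-1,0],0],[0.2,[0,-1,0],0]]'

```text
clock: 1.7
ee_pos: [0.4847, -0.1744, 0.306]
tcp_rot: [0.997, 0.078, 0.0, -0.0]
contact_force: [0.2, 0.0, 0.1]
width: 0.595
finger_force: 0.0
```

Request:
arm_command --motion '[[0.2,[0,-1,0],0],[0.2,[0,-1,0],0],[0.2,[0,-1,0],0],[0.2,[0,-1,0],0],[0.2,[0,-1,0],0],[0.2,[0,-1,0],0],[0.2,[0,-1,0],0],[0.2,[0,0,0],0]]'

```text
clock: 2.5
ee_pos: [0.4503, 0.0353, 0.3062]
tcp_rot: [0.997, 0.081, -0.0, -0.001]
contact_force: [-0.4, -0.2, -0.1]
width: 0.599
finger_force: 0.0
```

Request:
arm_command --motion '[[0.2,[-0.25,-1,0],0],[0.2,[-0.25,-1,0],0],[0.2,[-0.25,-1,0],0],[0.2,[-0.25,-1,0],0],[0.2,[0,-0.2,0],0],[0.2,[0,0,0],0]]'

```text
clock: 3.1
ee_pos: [0.4024, 0.1512, 0.3062]
tcp_rot: [0.997, 0.078, -0.0, 0.0]
contact_force: [0.5, -0.6, 0.6]
width: 0.597
finger_force: 0.0
```

Run:
```python
from h import *
s=robot.sense();np.save('s.npy',np.r_[s['ee_pos'],s['tcp_rot']]);print(s['ee_pos'],s['joint_pos'])
w=snap('wrist','w1');snap('scene','scene1');snap('side','side1')
a=cv2.imread('pics/side1.png');b=cv2.imread('pics/scene1.png')
cv2.imwrite('pics/cmp1.png',np.hstack([cv2.imread('pics/w1.png'),]))
```

```text
[0.40235869 0.15116241 0.30621613] [-0.21092667  0.12606242 -0.28051117  2.14515404  0.045663    0.87589404
 -1.93350884]
```

View pics/w1.png

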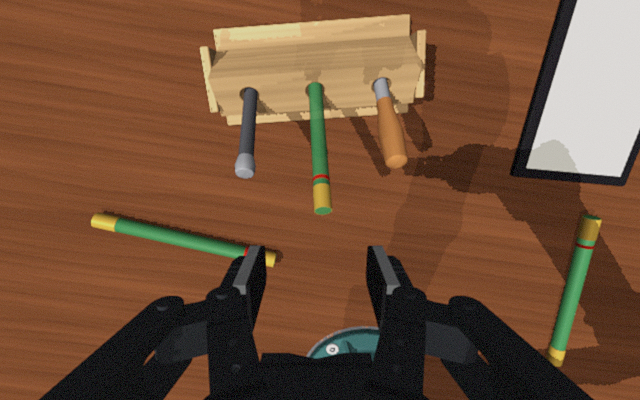

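View pics/side1.png

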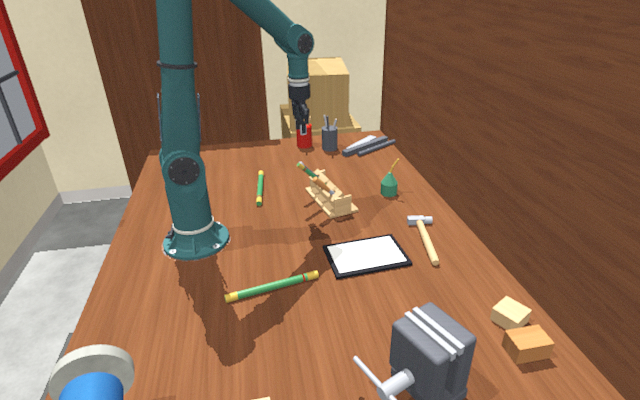

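Wrist view: tube mouth (315,87), red ring (321,178), upper end face (323,211), between chisel (left, head (245,170)) and file (right, handle end (397,160)). The side view shows the tube's end at about (301,165) and the rack unobstructed.

```bash
cat >> h.py <<'E'
from scipy.spatial.transform import Rotation as Ro
_old=ray
POSE=None
def ray(n,u,v):
    if n!='wrist': return _old(n,u,v)
    c=eyes.get_calibration('wrist');T=np.array(c['tool_from_camera']);K=np.array(c['intrinsics'])
    R=Ro.from_quat(POSE[3:]).as_matrix();d=R@T[:3,:3]@np.linalg.solve(K,[u,v,1.])
    return POSE[:3]+R@T[:3,3],d/np.linalg.norm(d)
E
python3 - <<'E'
import h;from h import *
h.POSE=np.load('s.npy')
p=lambda *a:print(*a)
for k,q in dict(top=(323,211),ring=(321,178)).items(): p(k,onz('wrist',*q,.187).round(4))
p('mouth',onz('wrist',315,87,.085).round(4))
p('tri top w/scene',tri(('wrist',323,207),('scene',314,169)))
p('tri top w/side',tri(('wrist',323,207),('side',300,165)))
p('tri chisel',tri(('wrist',245,168),('scene',332,168)), 'file',tri(('wrist',397,160),('scene',314,194)))
for q in [(214,40),(411,17),(224,121),(411,107)]: p('rack',q,onz('wrist',*q,.01).round(3))
for q in [(512,178),(626,184),(566,0)]: p('pad',q,onz('wrist',*q,.012).round(3))
# side-view pad corners
a=cv2.imread('pics/side1.png');m=(a.min(2)>200).astype('u1');m[:225]=0;m[280:]=0;m[:,:320]=0
for n,f in(('side','side1'),('scene','scene1')):
    a=cv2.imread(f'pics/{f}.png');m=(a.min(2)>200).astype('u1')
    y0,y1,x0,x1=(225,285,320,420) if n=='side' else (265,360,225,350)
    M=np.zeros_like(m);M[y0:y1,x0:x1]=m[y0:y1,x0:x1]
    c=max(cv2.findContours(M,0,2)[0],key=cv2.contourArea)[:,0]
    P=np.array([onz(n,*q,.012)[:2] for q in c]);r=cv2.minAreaRect((P*1000).astype(np.float32));p(n,r)
E
```

```text
top [0.385 0.142 0.187]
ring [0.4152 0.1487 0.187 ]
mouth [0.4918 0.1661 0.085 ]
tri top w/scene (array([0.38999266, 0.14314614, 0.18429974]), np.float64(0.004238343284050422))
tri top w/side (array([0.38941743, 0.14159999, 0.18149948]), np.float64(0.0049275954602666875))
tri chisel (array([0.40495732, 0.22260884, 0.150499  ]), np.float64(0.0008886999029479075)) file (array([0.43587647, 0.07633294, 0.15168801]), np.float64(0.00031694763049342357))
rack (214, 40) [0.53  0.304 0.01 ]
rack (411, 17) [0.595 0.06  0.01 ]
rack (224, 121) [0.431 0.285 0.01 ]
rack (411, 107) [0.489 0.033 0.01 ]
pad (512, 178) [ 0.415 -0.137  0.012]
pad (626, 184) [ 0.432 -0.307  0.012]
pad (566, 0) [ 0.642 -0.124  0.012]
side ((546.599609375, -213.6488494873047), (222.31607055664062, 144.0438232421875), 3.862382411956787)
scene ((546.978271484375, -213.74331665039062), (222.9291534423828, 143.37208557128906), 3.6446731090545654)
```

Request:
arm_command --motion '[[0.2,[0.5,0.1,0],-0.68],[0.2,[0.4,0.06,0],0],[0.2,[0,0,1],0],[0.2,[0,0,1],0],[0.2,[0,0,1],0],[0.2,[0,0,0.7],0],[0.2,[0,0,0],0]]'

```text
clock: 3.95
ee_pos: [0.4285, 0.1494, 0.1928]
tcp_rot: [0.994, 0.111, -0.003, 0.001]
contact_force: [0.2, -0.3, 0.1]
width: 0.599
finger_force: 0.0
```

Run:
```python
import h;from h import *
s=robot.sense();h.POSE=np.r_[s['ee_pos'],s['tcp_rot']];np.save('s.npy',h.POSE);print(s['ee_pos'],np.degrees(2*np.arctan2(s['tcp_rot'][1],s['tcp_rot'][0])),s['joint_pos'])
snap('wrist','w2')
```

```text
[0.42852115 0.14944983 0.19280507] 12.738282940083245 [-0.23083447  0.32599665 -0.25295513  2.22440576  0.13938871  0.61193291
 -1.93431521]
```

View pics/w2.png

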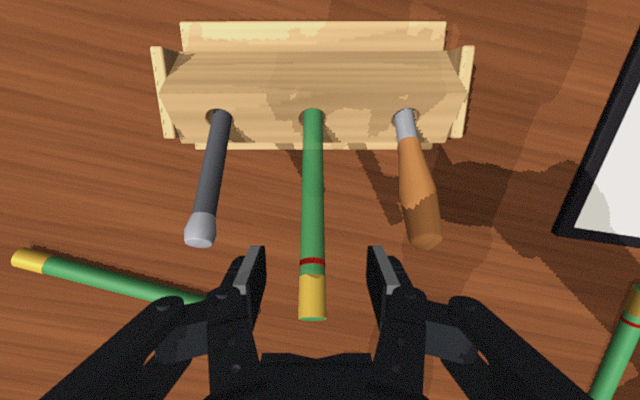

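Wrist view: the tube runs straight up the image at column about 313, rings aligned with the tool x axis, mouth (312,112), end face (313,319). It is slightly left of the finger midline (about 317). Both neighbours are clear of the fingers.

Run:
```python
import h;from h import *
h.POSE=np.load('s.npy');R=Ro.from_quat(h.POSE[3:]).as_matrix()
print(eyes.get_calibration('wrist')['intrinsics'])
for q,z in [((313,316),.186),((312,112),.086),((312,266),.166)]:
    P=onz('wrist',*q,z);print(P.round(4),(R.T@(P-h.POSE[:3])).round(4))
```

```text
[[307.34704052   0.         315.81600894]
 [  0.         307.34704052 198.02357484]
 [  0.           0.           1.        ]]
[0.3869 0.142  0.186 ] [-0.0422 -0.0019  0.0071]
[0.494  0.1674 0.086 ] [ 0.0685 -0.0032  0.1064]
[0.4075 0.1474 0.166 ] [-0.0208 -0.0026  0.0269]
```

Request:
arm_command --motion '[[0.2,[0,-0.08,0.6],0],[0.2,[0,0,0.8],0],[0.2,[0,0,0.8],0],[0.0,[0,0,0],0],[-0.3,[0,0,0],0],[-0.45,[0,0,0],0],[-0.5,[0,0,0],0],[-0.5,[0,0,0],0]]'

```text
clock: 4.8
ee_pos: [0.4299, 0.1537, 0.1303]
tcp_rot: [0.994, 0.112, 0.001, -0.0]
contact_force: [-0.7, 0.5, 0.2]
width: 0.249
finger_force: 0.0
```

Request:
arm_command --motion '[[-0.55,[0,0,0.1],0],[-0.58,[0,0,0],0],[-0.61,[0,0,0],0],[-0.63,[0,0,0],0],[-0.63,[0,0,0],0]]'

```text
clock: 5.3
ee_pos: [0.4291, 0.1533, 0.1262]
tcp_rot: [0.994, 0.112, -0.0, 0.0]
contact_force: [-0.1, -0.9, 0.4]
width: 0.189
finger_force: 3.8
```

Request:
arm_command --motion '[[-0.65,[0,0,0],0],[-0.65,[0,0,0],0]]'

```text
clock: 5.5
ee_pos: [0.4292, 0.1533, 0.1263]
tcp_rot: [0.994, 0.112, -0.0, 0.0]
contact_force: [-0.6, -0.7, 0.3]
width: 0.18
finger_force: 18.0
```

Request:
arm_command --motion '[[-0.66,[0,0,0],0],[-0.66,[0,0,0],0]]'

```text
clock: 5.7
ee_pos: [0.4291, 0.1532, 0.1263]
tcp_rot: [0.994, 0.112, -0.0, 0.0]
contact_force: [0.2, -1.6, 0.6]
width: 0.176
finger_force: 26.2
```

Request:
arm_command --motion '[[-0.66,[-0.1,0,-0.13],0],[-0.66,[-0.1,0,-0.13],0],[-0.66,[-0.1,0,-0.13],0]]'

```text
clock: 6.0
ee_pos: [0.4201, 0.1517, 0.1384]
tcp_rot: [0.994, 0.113, 0.0, -0.0]
contact_force: [0.6, 0.4, -1.0]
width: 0.178
finger_force: 26.0
```

Request:
arm_command --motion '[[-0.66,[-0.21,0,-0.26],0],[-0.66,[-0.21,0,-0.26],0],[-0.66,[0,0,0],0]]'

```text
clock: 6.3
ee_pos: [0.4074, 0.1485, 0.1547]
tcp_rot: [0.994, 0.113, 0.0, -0.0]
contact_force: [-0.3, -0.4, -1.1]
width: 0.173
finger_force: 26.0
```

Request:
arm_command --motion '[[-0.66,[-0.21,0,-0.26],0],[-0.66,[-0.21,0,-0.28],0],[-0.66,[-0.1,0,-0.3],0],[-0.66,[0,0,-0.5],0],[-0.66,[0,0,-0.8],0],[-0.66,[0,0,-1],0],[-0.66,[0,0,-0.5],0],[-0.66,[0,0,0],0]]'

```text
clock: 7.1
ee_pos: [0.3944, 0.1459, 0.2653]
tcp_rot: [0.994, 0.112, 0.003, -0.001]
contact_force: [0.3, 0.8, -0.8]
width: 0.182
finger_force: 26.0
```

Run:
```python
import h;from h import *
s=robot.sense();print(s['ee_pos'],s['finger_force'])
a=snap('scene','t');b=snap('wrist','t2')
cv2.imwrite('pics/c3.png',np.vstack([cv2.resize(a[120:270,240:400],(480,450),interpolation=cv2.INTER_CUBIC)[:,:,::-1]]))
cv2.imwrite('pics/c3.png',np.hstack([cv2.resize(a[120:270,240:400],(320,300))[:,:,::-1],cv2.resize(b,(480,300))[:,:,::-1]]))
```

```text
[0.39435242 0.14592668 0.26530886] 26.01744532585144
```

View pics/c3.png

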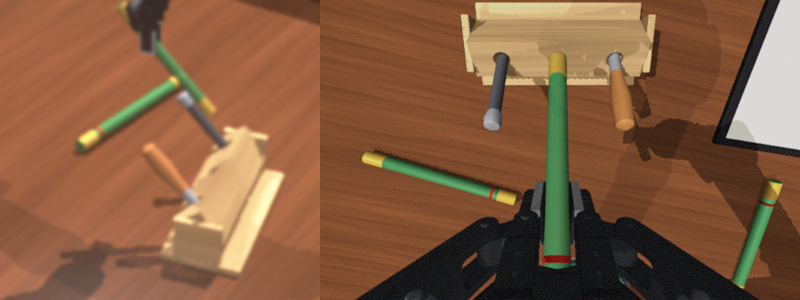

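The tube is clear of the rack and held at 26 N; the chisel and file have not moved. The commands only turn about the vertical. To level the tube I will rest its foot on the pad with the gripper just off the pad's near edge, letting it pivot in the light grip.

Request:
arm_command --motion '[[-0.66,[0,0,-0.6],0],[-0.66,[0,0.3,-0.6],0.5],[-0.66,[0,0.6,0],0.5],[-0.66,[0.1,0.9,0],0.475],[-0.66,[0.2,1,0],0],[-0.66,[0.2,1,0],0],[-0.66,[0.2,1,0],0],[-0.66,[0.2,1,0],0]]'

```text
clock: 8.0
ee_pos: [0.4354, -0.0282, 0.2969]
tcp_rot: [0.999, 0.034, -0.002, 0.0]
contact_force: [0.7, 0.4, -0.7]
width: 0.178
finger_force: 26.0
```

Request:
arm_command --motion '[[-0.66,[0,1,0],0],[-0.66,[0,1,0],0],[-0.66,[0,1,0.3],0],[-0.66,[0,1,0.6],0],[-0.66,[0,0.9,0.6],0],[-0.66,[0,0.6,0.6],0],[-0.66,[0,0.3,0.3],0],[-0.66,[0,0,0],0]]'

```text
clock: 8.8
ee_pos: [0.4468, -0.2004, 0.2245]
tcp_rot: [0.999, 0.034, -0.003, -0.001]
contact_force: [0.8, 0.8, -1.1]
width: 0.176
finger_force: 26.0
```

Run:
```python
import h;from h import *
s=robot.sense();h.POSE=np.r_[s['ee_pos'],s['tcp_rot']];np.save('s.npy',h.POSE);print(s['ee_pos'],s['finger_force'],np.degrees(2*np.arctan2(s['tcp_rot'][1],s['tcp_rot'][0])))
a=snap('scene','t3');b=snap('wrist','t4');c=snap('side','t5')
cv2.imwrite('pics/c4.png',np.hstack([cv2.resize(a[150:370,140:370],(400,400)),cv2.resize(c[130:300,220:420],(400,340))[:,:,:].repeat(1,0) if 0 else cv2.resize(c[130:300,220:420],(400,400))])[:,:,::-1])
```

```text
[ 0.44681873 -0.20043596  0.22446728] 26.01061999797821 3.855467456355124
```

View pics/c4.png

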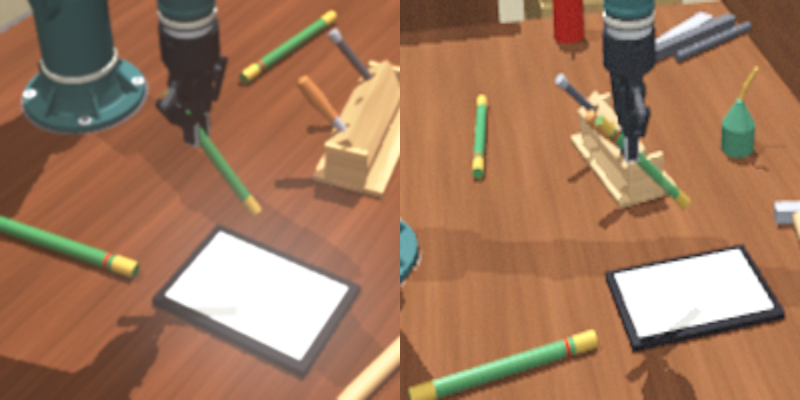

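Foot seen at scene (287,265) and side (362,216). I triangulate it for the exact tilt.

Run:
```python
import h;from h import *
h.POSE=np.load('s.npy');R=Ro.from_quat(h.POSE[3:]).as_matrix()
P,e=tri(('scene',287.2,265.5),('side',362,215.5));d=R.T@(P-h.POSE[:3]);print(P.round(4),e,d.round(4),np.degrees(np.arctan2(d[0],d[2]+.014)),np.hypot(d[0],d[2]+.014))
```

```text
[ 0.537  -0.1942  0.1428] 0.002584816727700671 [ 0.0908 -0.      0.0812] 43.65210091977569 0.13155751691416823
```

Request:
arm_command --motion '[[-0.66,[0,0,0.7],0],[-0.66,[0,0,1],0],[-0.66,[0,0,1],0],[-0.66,[0,0,0.8],0],[-0.66,[0,0,0.2],0],[-0.66,[0,0,0],0]]'

```text
clock: 9.55
ee_pos: [0.4492, -0.1984, 0.1159]
tcp_rot: [0.999, 0.036, -0.0, -0.0]
contact_force: [-0.6, -0.4, 0.2]
width: 0.173
finger_force: 26.0
```

Request:
arm_command --motion '[[-0.66,[0,0,0.15],0],[-0.66,[-0.2,0,0.2],0],[-0.66,[-0.2,0,0.2],0],[-0.66,[-0.2,0,0.22],0],[-0.66,[0,0,0],0]]'

```text
clock: 10.05
ee_pos: [0.4286, -0.2006, 0.0922]
tcp_rot: [0.999, 0.035, -0.002, -0.0]
contact_force: [-2.6, -0.1, 4.3]
width: 0.177
finger_force: 25.9
```

Request:
arm_command --motion '[[-0.66,[-0.23,0,0.32],0],[-0.66,[-0.23,0,0.32],0],[-0.66,[-0.18,0,0.35],0],[-0.66,[-0.18,0,0.35],0],[-0.66,[0,0,0],0]]'

```text
clock: 10.55
ee_pos: [0.4046, -0.2021, 0.0516]
tcp_rot: [0.999, 0.035, -0.002, -0.001]
contact_force: [-0.9, -0.1, 0.7]
width: 0.177
finger_force: 24.4
```

Run:
```python
import h;from h import *
s=robot.sense();print(s['ee_pos'],s['finger_force'],s['contact_force'],s['joint_pos'])
a=snap('scene','t6');b=snap('wrist','t7');c=snap('side','t8')
cv2.imwrite('pics/c5.png',np.hstack([cv2.resize(a[190:350,160:320],(400,400)),cv2.resize(c[180:300,260:400],(400,400))])[:,:,::-1])
```

```text
[ 0.4045926  -0.20208874  0.05160944] 24.404906630516052 [-0.91595995 -0.14990678  0.74769404] [ 0.36775047  0.5892981  -0.00650678  2.32523174  0.0167256   0.23088008
 -1.15491674]
```

View pics/c5.png

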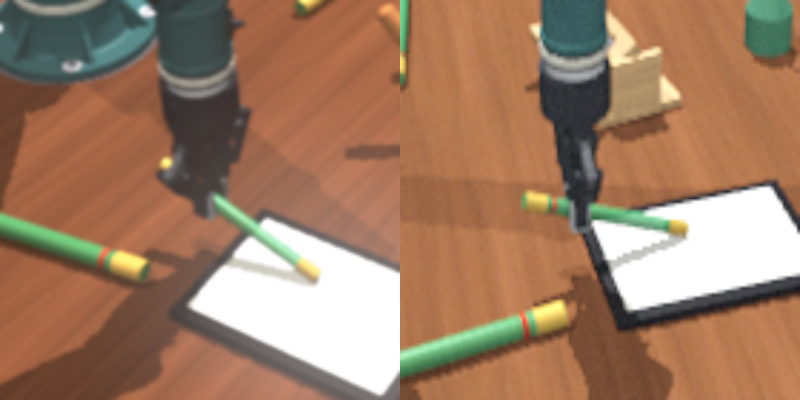

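Request:
arm_command --motion '[[-0.66,[-0.05,0,0.35],0],[-0.66,[0,0,0.35],0],[-0.66,[0,0,0.3],0],[-0.66,[0,0,0.3],0],[-0.66,[0,0,0],0]]'

```text
clock: 11.2
ee_pos: [0.4049, -0.2022, 0.0121]
tcp_rot: [0.999, 0.035, -0.001, -0.0]
contact_force: [0.1, 0.5, 0.9]
width: 0.176
finger_force: 24.0
```

Run:
```python
import h;from h import *
s=robot.sense();print(s['ee_pos'],s['finger_force'],s['contact_force'],s['joint_pos'][5],Ro.from_quat(s['tcp_rot']).as_matrix()[:,2])
a=snap('scene','u6');b=snap('wrist','u7');c=snap('side','u8')
cv2.imwrite('pics/c6.png',np.hstack([cv2.resize(a[190:350,160:320],(400,400),interpolation=2),cv2.resize(c[180:300,260:400],(400,400),interpolation=2)])[:,:,::-1])
```

```text
[ 0.40492301 -0.20223308  0.01210318] 23.96145612001419 [0.11342403 0.49437446 0.88223171] 0.13321646378919993 [-1.31278790e-03  6.07562048e-04 -9.99998954e-01]
```

View pics/c6.png

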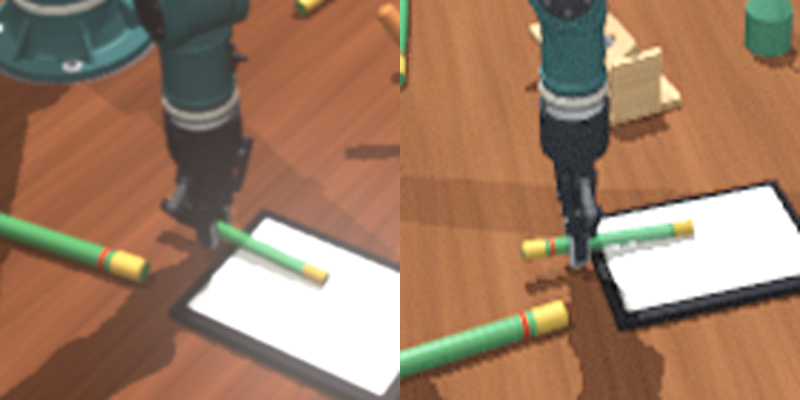

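The tube is almost level, foot resting on the pad at scene (289,300) and side (362,249), upper end at side (304,255). I measure both ends on the tool's vertical plane.

```bash
cat >> h.py <<'E'
def onplane(n,u,v,p,nrm):
    o,d=ray(n,u,v);return o+d*((p-o)@nrm)/(d@nrm)
E
python3 - <<'E'
import h;from h import *
s=robot.sense();p=np.array(s['ee_pos']);R=Ro.from_quat(s['tcp_rot']).as_matrix()
for n,q in [('side',(362.2,248.7)),('side',(303.8,255)),('scene',(289,300.4)),('side',(338,251.5))]:
    P=onplane(n,*q,p,R[:,1]);print(n,q,P.round(4),((P-p)@R[:,0]).round(4))
print(tri(('scene',289,300.4),('side',362.2,248.7)))
E
```

```text
side (362.2, 248.7) [ 0.5411 -0.1926  0.0148] 0.1364
side (303.8, 255) [ 0.3462 -0.2065  0.0311] -0.059
scene (289, 300.4) [ 0.5372 -0.1929  0.021 ] 0.1324
side (338, 251.5) [ 0.4586 -0.1985  0.021 ] 0.0536
(array([ 0.53875051, -0.1954435 ,  0.02017765]), np.float64(0.005470557798347639))
```

Request:
arm_command --motion '[[-0.66,[0,0,0.13],0],[-0.66,[0,0,0.12],0],[-0.66,[0,0,0],0]]'

```text
clock: 11.65
ee_pos: [0.4051, -0.2024, 0.0058]
tcp_rot: [0.999, 0.035, -0.0, 0.0]
contact_force: [0.1, -0.2, 0.9]
width: 0.178
finger_force: 24.0
```

Run:
```python
import h;from h import *
s=robot.sense();p=np.array(s['ee_pos']);R=Ro.from_quat(s['tcp_rot']).as_matrix();print(p,s['contact_force'],s['joint_pos'][5])
c=snap('side','v8');hsv=cv2.cvtColor(c,cv2.COLOR_RGB2HSV)
m=((hsv[...,0]>20)&(hsv[...,0]<85)&(hsv[...,1]>90)).astype('u1');M=np.zeros_like(m);M[238:262,300:368]=m[238:262,300:368]
ys,xs=np.nonzero(M)
for a,b in((300,318),(345,368)):
    k=(xs>=a)&(xs<b);u,v=np.median(xs[k]),ys[k].mean();P=onplane('side',u,v,p,R[:,1]);print(xs[k].min(),xs[k].max(),u,v,P.round(4))
```

```text
[ 0.40505246 -0.2024325   0.00577094] [ 0.0656142  -0.20448254  0.87534059] 0.11662076349018752
302 317 308.0 256.2903225806452 [ 0.3595 -0.2057  0.0232]
345 362 355.5 249.01923076923077 [ 0.5179 -0.1944  0.0185]
```

Request:
arm_command --motion '[[-0.66,[0,0,0.07],0],[-0.66,[0,0,0],0],[-0.66,[0,0,-0.3],0],[-0.66,[0,0,-0.7],0],[-0.66,[0.2,0.1,-0.8],0],[-0.66,[0.6,0.15,-0.8],0],[-0.66,[0.8,0.15,-0.4],0],[-0.66,[0.8,0.15,-0.17],0]]'

```text
clock: 12.5
ee_pos: [0.4792, -0.2142, 0.1012]
tcp_rot: [0.999, 0.035, 0.001, 0.001]
contact_force: [0.3, 0.2, -1.4]
width: 0.173
finger_force: 24.0
```

Request:
arm_command --motion '[[-0.66,[0.7,0.14,0],0],[-0.66,[0.38,0,0],0],[-0.66,[0,0,0],0],[-0.66,[0,0,0],0]]'

```text
clock: 12.9
ee_pos: [0.5089, -0.2152, 0.0986]
tcp_rot: [0.999, 0.035, -0.001, -0.0]
contact_force: [-0.1, -0.1, -0.7]
width: 0.176
finger_force: 24.0
```

Run:
```python
import h;from h import *
s=robot.sense();h.POSE=np.r_[s['ee_pos'],s['tcp_rot']];np.save('s.npy',h.POSE);print(s['ee_pos'],s['finger_force'],np.degrees(2*np.arctan2(s['tcp_rot'][1],s['tcp_rot'][0])))
a=snap('scene','x1');c=snap('side','x2')
cv2.imwrite('pics/c7.png',np.hstack([cv2.resize(a[190:360,190:360],(400,400),interpolation=2),cv2.resize(c[160:300,290:430],(400,400),interpolation=2)])[:,:,::-1])
```

```text
[ 0.50893856 -0.21518067  0.09856833] 23.97224932909012 4.062566295062403
```

View pics/c7.png

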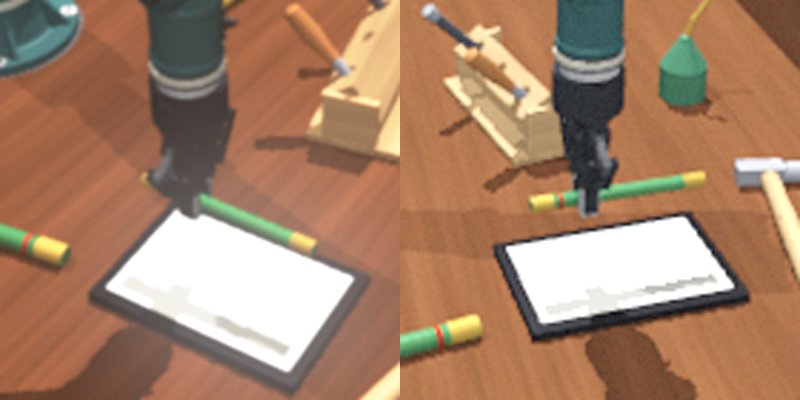

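The tube hangs level over the pad: side ends at about (336,231) and (396,223), lower end at scene (324,294). Final check of the ends.

Run:
```python
import h;from h import *
s=robot.sense();p=np.array(s['ee_pos']);R=Ro.from_quat(s['tcp_rot']).as_matrix()
A=onplane('side',335.9,231,p,R[:,1]);B=onplane('side',396.4,223,p,R[:,1]);print(A,B,(A+B)/2,np.linalg.norm(A-B),np.degrees(np.arctan2(A[2]-B[2],.2)))
print(tri(('scene',190+317*.425,190+245*.425),('side',396.4,223)))
```

```text
[ 0.44713115 -0.21976355  0.11599248] [ 0.64722738 -0.20568598  0.10805853] [ 0.54717926 -0.21272477  0.11202551] 0.20074767294125262 2.2717190393102413
(array([ 0.64705612, -0.20132475,  0.10863371]), np.float64(0.006366590259766544))
```

Centre is (0.547, -0.213, 0.112) against a target of (0.547, -0.214, 0.112). Length is 0.2007 m ✓ and the tilt about 2°. The tube is still and held at 24 N, so I hand in.

```bash
python3 -c "
from station import robot
print(robot.hand_in())"
```

```text
the job is handed in; nothing more can be done
None
```

I drew the gauge tube out of the rack, levelled it to about 2°, and handed in with it held still at 24 N, centred about 10 cm above the light pad along its long side. To level it, I rested its foot lightly on the pad (about 4 N measured) and let it pivot in the grip.

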